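# Set a tripod leg to its length mark and hold its cam lever shut

### The job

On the jig on the desk lies a tripod leg whose steel sliding leg springs back in when let go: draw the sliding leg out by its yellow pull tab until the black pointer stands at the pink length mark, with the red cam lever still open. Keeping it at the mark, close the red lever fully against the leg. Finish while holding: the fingers still squeeze lever and sliding leg together with the pointer at the mark, and nothing else on the desk has been disturbed.

Things in the scene. Friction and masses are not known exactly. Their poses are not given: they have to be found in the camera images.
- jig: Fixed plywood board, 320x170x15 mm, with the outer tube and black collar of a tripod leg (42 mm wide, top 93 mm up). Origin: on the desk below the collar's mouth (collar ends 3 mm beyond). x: the way the leg draws out (board reaches 140 mm, 180 mm behind); y: side of pull tab, scale, mark (lever is on -y); z up. Leg centre line y=0, 70 mm up. White scale: y 60 to 84 mm, 23 mm high
- leg: Sliding steel leg, 16 mm wide, 57 to 83 mm above the desk; black foot 26 mm across at leg x 70 to 100 mm. Origin and axes are the jig's when fully in. Slides along x 0 to 70 mm. A spring pulls it in (4 N when in, 6 N at 50 mm) even with the lever shut. Fully in, 47 mm lie between collar and tab: fingers can straddle the leg there, push the tab with a finger's side edge, then close
- pull_tab (a point): Yellow pull tab on the sliding leg, on its +y side only: 8 mm thick along x, y = 7 to 52 mm, 45 to 91 mm above the desk. The point is the middle of its inner face (towards the collar; the face to push on), at leg x = 50, y = 29 mm, 70 mm above the desk
- pointer (a point): Tip of the black pointer under the outer edge of the pull tab, 29 mm above the desk, 59 mm to the +y side; moves with the leg
- mark: Length mark: pink clip with a white centre line, 10 mm wide along the leg, 26 mm across, 7 mm high, fixed on the scale strip beside the pointer's path. Origin at the centre of its underside, axes as the jig's. The pointer is at the mark within the clip's width (5 mm either side of the white line along jig x). It lies 18 to 42 mm beyond the pointer's rest position
- lever (a joint): Opening angle of the red cam lever, rad: 0 shut (flat along the leg's -y side), up to 0.45 open. Bar 88 mm long, 7 mm thick, 59 to 81 mm above the desk, on an upright pin at jig x = 2, y = -12.5 mm. Swings level to -y as it opens; stays where left; about 3 N at mid-length moves it. Shut, lever and leg are 24 mm wide together (jig y = -16 to +8 mm)
- lever_tip (a point): End of the red lever, on its middle line, 88 mm from its pin
- cup_mid (a point): White paper cup, 85 mm tall, 74 mm across the mouth; a loose bystander, not to be disturbed. Point at its centre
- can_mid (a point): Red drinks can, 115 mm tall, 66 mm across; a loose bystander, not to be disturbed. Point at its centre
- jar_mid (a point): Amber jar with a black lid, 130 mm tall, 68 mm across; a loose bystander, not to be disturbed. Point at its centre
- calculator_mid (a point): Cream desk calculator, 150 x 110 x 22 mm; a loose bystander, not to be disturbed. Point at its centre
- tape_measure_mid (a point): Yellow tape measure, 70 x 35 x 65 mm tall; a loose bystander, not to be disturbed. Point at its centre
- spare_foot_mid (a point): Spare black rubber foot, 34 mm across, 32 mm tall, standing on the jig board on the lever side behind the collar; a loose bystander, not to be disturbed. Point at its centre

How it is judged (in metres and radians):
On the way:
1. the sliding leg is drawn out to the mark (pointer within 5 mm of the white line) while the lever is still open (over 0.1 rad) (x of pointer in the frame of mark between -0.005 and 0.005 m and value of joint lever above 0.1 rad), for 0.2 s.
At the end, for the whole second after the job is handed in: The pointer is within 5 mm of the mark's white line along the jig's x and at rest, the lever is shut (under 0.05 rad), and the fingers press on both the sliding leg and the lever with more than 2 N each, still holding (x of pointer in the frame of mark between -0.005 and 0.005 m and value of joint lever below 0.05 rad and contact force between the fingers and leg above 2 N and contact force between the fingers and lever above 2 N and linear speed of leg below 0.01 m/s); the arm keeps its last pose, push and grip.
It fails at once if the lever is closed (under 0.08 rad) while the pointer is more than 8 mm from the mark (value of joint lever below 0.08 rad and not (x of pointer in the frame of mark between -0.008 and 0.008 m)).
It fails at once if a bystander is disturbed (moved over 20 mm) (distance of any of cup_mid, can_mid, jar_mid, calculator_mid, tape_measure_mid, spare_foot_mid from where it was at the start of the episode above 0.02 m).
It also fails if it takes over 32 s, if anything falls off the work surface, if the arm or the gripper's body presses on something with over 40 N, if the wrist force passes 120 N, or if a joint passes its speed limit or range.

### The arm

A 6-joint arm with a two-finger parallel gripper is mounted at the origin on the work surface. World frame = base frame: x ahead of the robot, y to its left, z up, the work surface at z = 0. Lengths are in mm, angles in degrees, forces in N, time in s.
With the tool pointing down it reaches from about 350 to 850 mm from the base axis. Payload 8.1 kg.
Tool frame: the origin (TCP) lies at the centre of the arm's flange, where the gripper is bolted on; the fingertips stand 173 mm ahead of it and the grasp point (between the pads) lies 155 mm ahead of it; z points along the fingers, y is the line along which they close (so a half turn about z gives the same grasp; the last joint's range is limited). The gripper opens to 85 mm and grips with 20 to 120 N. Pads are 22 mm wide; open, the fingers measure 114 mm over their backs; the gripper's body (76 mm by 85 mm) begins 54 mm behind the grasp point. The pads swing forward as they close: fully open they stand 13 mm farther back than shut.
Start: joints at [65.638, 7.471, 85.268, -0, 87.261, -4.893], TCP at [199.958, 565.706, 404.692] pointing down, gripper open.
Joint ranges: [-169.43, 169.43], [-51.17, 129.36], [1.28, 143.12], [-76.62, 256.62], [0, 156.53], [-152.29, 152.29]. Speed limits (degrees/s): [136.94, 136.94, 159.86, 180, 180, 180].

### API

Orientations are given as [roll, pitch, yaw] about the fixed x, y, z axes, in that order (R = Rz(yaw) Ry(pitch) Rx(roll)).
In Python, from bench import * gives the robot as it stands.
- The arm moves only by the shell command python3 -m jog 'ROWS' [FORCE]. ROWS is text: rows parted by semicolons, each of 7 numbers parted by spaces: the shift along the tool's x, y, z scaled (see below), then the turn, a rotation vector about the tool's x, y, z scaled (see below), then the closure, from -1 (fully open) to 1 (shut). In form: tx ty tz wx wy wz hand; .... A call has 1 to 5 rows; each row shifts and turns the commanded pose from where the row before left it, along the tool's axes as they then stand; what a row does not reach is not made up. The controller multiplies each number of a shift by 0.1 m and each number of a turn by 60 degrees. A row lasts 1/8 s, in which the tool goes at most 62.5 mm and 10.7 degrees, less where a joint would pass 70% of its speed; a pose out of reach is approached as far as the arm can. A call with a number of a shift or a turn outside -1 to 1 is refused whole. A call with a gripper value outside its range is refused whole. The fingers move at their own pace and stop on an object; FORCE is the grip in N (left out, the last holds). Time passes only in rows, so rows that do not move let the fingers close. It gives the time, the measured TCP pose, the force, the opening and the grip force at its end, in the units of the state.
- sense(): the state, without advancing time (a new reading comes with each control period).
- snapshot(name): name is "side" or "top" or "wrist"; returns a dict with "img" (480x640x3 uint8, red, green, blue), "fx", "fy", "cx", "cy" (pixels), "extrinsics" (4x4, takes a point from camera to world coordinates). Camera axes: x right, y down, z forward; pixel columns grow to the right and rows downward; lengths in mm; the calibration is good to about 2 mm. The wrist camera is an equidistant fisheye: a pixel r from the principal point sees the ray r / f radians off the axis. A picture is of the moment at which its call begins. There is no depth.
- hand_in(): hands the job in; it is judged then, once.
The state is a dict: "time": time; "joint_pos": joint angles; "qd": joint speeds; "joint_efforts": joint torques, N m; "tool_pos": TCP position; "tcp_rot": TCP orientation; "ft_force": force on the tool from outside, world axes, zero at the start; "wrist_torque": the same for the moment, N m; "finger_gap": finger opening in mm; "grip_force": force on a finger pad.
Only numpy, scipy, OpenCV 4.12 (cv2) and the standard library are available. Lean on these libraries where they do the work, as an engineer would, in place of code of your own. Each camera call takes 0.05 s, during which the arm holds its last target. There are 200 camera calls.

## Working session

There is one attempt and no reset: what is moved stays moved. The work goes in short steps, Python scripts to look and compute and a shell command to move; the robot and the scene stay as the last step left them, time stands still between calls to the robot, and variables do not carry over. Pictures are saved under pics/ and viewed, at most 10 in all, crops included, and the job is handed in when it is done.

```bash
mkdir -p pics; ls
python3 - <<'E'
from bench import *
import cv2,json
print(sense())
for n in("top","side"):
    s=snapshot(n); cv2.imwrite(f"pics/{n}0.png",s["img"][:,:,::-1]); print(n,s["fx"],s["cx"],s["cy"],s["extrinsics"])
E
```

```text
pics
{'time': 0.0, 'joint_pos': array([ 6.56385257e+01,  7.51545253e+00,  8.53283546e+01,  1.09665526e-03,
        8.72614763e+01, -4.89402448e+00]), 'qd': array([ 0.12079268, -0.14969517,  0.03125004, -0.09157169, -0.07526605,
       -0.06699721]), 'joint_efforts': array([ 1.49348639e-04, -5.69411445e+01, -5.00545621e+01, -2.68826761e-04,
        1.48049660e-02,  3.95388469e-07]), 'tool_pos': array([199.85509903, 565.49923326, 403.64940865]), 'tcp_rot': array([-1.79895194e+02, -1.00733520e-02,  1.60532488e+02]), 'ft_force': array([-0.38181035,  0.72611501, -0.34395486]), 'wrist_torque': array([-0.0287907 ,  0.01814999, -0.00805162]), 'grip_force': 0.0, 'finger_gap': 85.44737248171994}
top 577.0962563496103 319.90055277224985 234.8705263581565 [[ 2.71325688e-02 -9.89005375e-01  1.45369156e-01  3.14943286e+02]
 [-9.99508140e-01 -2.91285501e-02 -1.16191725e-02  1.91083893e+01]
 [ 1.57258168e-02 -1.44982397e-01 -9.89309256e-01  1.63965176e+03]
 [ 0.00000000e+00  0.00000000e+00  0.00000000e+00  1.00000000e+00]]
side 498.9135414148492 324.52625074944945 241.94029363976728 [[-9.94377809e-01 -7.45738716e-02  7.51765314e-02  4.59195970e+02]
 [-1.05541104e-01  6.40370355e-01 -7.60780444e-01  8.34807931e+02]
 [ 8.59352096e-03 -7.64437405e-01 -6.44640680e-01  7.78778105e+02]
 [ 0.00000000e+00  0.00000000e+00  0.00000000e+00  1.00000000e+00]]
```

View pics/top0.png

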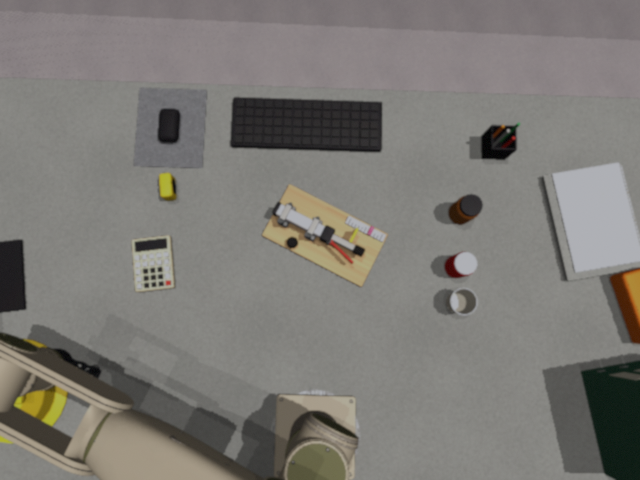

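View pics/side0.png

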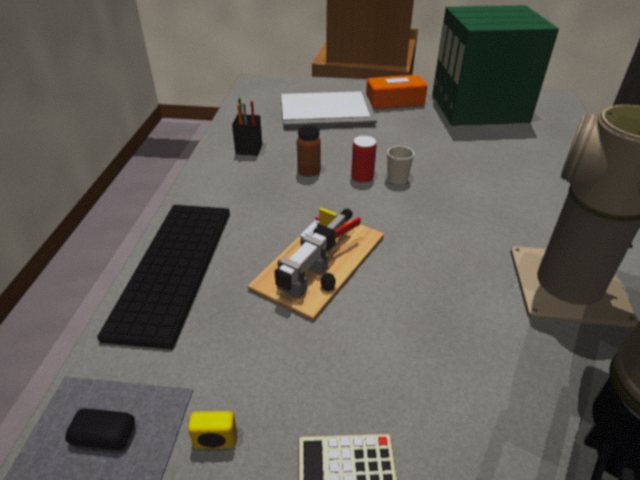

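The top view shows the jig board with corners about (290,185), (386,235), (362,286), (263,236). The leg draws out to the lower right, with the scale on the upper-right side and the lever on the lower-left. I'll fit the board first.

```bash
cat > h.py <<'E'
from bench import *
import cv2, numpy as np
from scipy.spatial.transform import Rotation as Ro
def ray(s,u,v,fish=False):
    x,y=(u-s["cx"])/s["fx"],(v-s["cy"])/s["fy"]
    if fish:
        r=np.hypot(x,y); d=np.array([x/r*np.sin(r),y/r*np.sin(r),np.cos(r)]) if r>0 else np.array([0,0,1.])
    else: d=np.array([x,y,1.])
    E=np.array(s["extrinsics"]); return E[:3,3],E[:3,:3]@d
def onz(s,u,v,z,fish=False):
    o,d=ray(s,u,v,fish); return o+d*(z-o[2])/d[2]
E
python3 - <<'E'
from h import *
s=snapshot("top"); im=s["img"]; hsv=cv2.cvtColor(im,cv2.COLOR_RGB2HSV)
m=cv2.inRange(hsv,(8,60,110),(25,200,255)); m[:, :230]=0; m[:,420:]=0; m[:150]=0; m[320:]=0
p=cv2.convexHull(cv2.findNonZero(cv2.morphologyEx(m,cv2.MORPH_OPEN,np.ones((3,3)))))
W=np.array([onz(s,u,v,15)[:2] for u,v in p[:,0].astype(float)],np.float32)
r=cv2.minAreaRect(W); print(r); b=cv2.boxPoints(r); print(b)
# jig x: long axis, towards -y
e=[b[1]-b[0],b[2]-b[1]]; l=max(e,key=np.linalg.norm); l=l/np.linalg.norm(l); l=l if l[1]<0 else -l
yaw=np.arctan2(l[1],l[0]); org=np.array(r[0])-l*(-20)
print("yaw",np.degrees(yaw),"org",org)
E
```

```text
((555.132568359375, -12.667617797851562), (319.426513671875, 170.70640563964844), 64.24251556396484)
[[ 408.8545   -119.42067 ]
 [ 562.59973  -193.60335 ]
 [ 701.41064    94.085434]
 [ 547.6654    168.26811 ]]
yaw -115.75748 org [546.44131088 -30.68044853]
```

```bash
cat > plan.py <<'E'
# usage: plan.py x y z(grasp point, jig frame) nrows : rows suggestion; reads jig.json
import sys,json
from h import *
J=json.load(open("jig.json")); yaw=np.radians(J["yaw"]); O=np.array(J["org"])
x,y,z=map(float,sys.argv[1:4]); n=int(sys.argv[4])
T=np.array([*(O+[x*np.cos(yaw)-y*np.sin(yaw),x*np.sin(yaw)+y*np.cos(yaw)]),z+155])
st=sense(); p=st["tool_pos"]; R=Ro.from_euler("xyz",st["tcp_rot"],degrees=True); Rt=Ro.from_euler("xyz",[180,0,J["yaw"]+180],degrees=True)
w=(R.inv()*Rt).as_rotvec(degrees=True)
print("pos",p.round(1),"target",T.round(1),"turn",w.round(2))
for i in range(n):
    d=R.inv().apply((T-p)/n)/100; print(d.round(3),(w/n/60).round(3)); R=R*Ro.from_rotvec(w/n,degrees=True)
E
echo '{"yaw":-115.76,"org":[546.4,-30.7]}'>jig.json; python3 plan.py 30 -8 230 15
```

```text
pos [199.9 565.5 403.9] target [526.2 -54.2 385. ] turn [-7.000e-02  6.000e-02  9.629e+01]
[-0.343 -0.317  0.013] [-0.     0.     0.107]
[-0.376 -0.277  0.013] [-0.     0.     0.107]
[-0.405 -0.233  0.013] [-0.     0.     0.107]
[-0.428 -0.186  0.013] [-0.     0.     0.107]
[-0.446 -0.137  0.013] [-0.     0.     0.107]
[-0.459 -0.086  0.013] [-0.     0.     0.107]
[-0.466 -0.035  0.013] [-0.     0.     0.107]
[-0.467  0.018  0.013] [-0.     0.     0.107]
[-0.462  0.07   0.013] [-0.     0.     0.107]
[-0.451  0.121  0.013] [-0.     0.     0.107]
[-0.435  0.171  0.013] [-0.     0.     0.107]
[-0.413  0.218  0.013] [-0.     0.     0.107]
[-0.386  0.263  0.013] [-0.     0.     0.107]
[-0.354  0.304  0.013] [-0.     0.     0.107]
[-0.318  0.342  0.013] [-0.     0.     0.107]
```

```bash
python3 -m jog '-0.34 -0.32 0 0 0 0.107 -1; -0.38 -0.28 0 0 0 0.107 -1; -0.4 -0.23 0 0 0 0.107 -1; -0.43 -0.19 0 0 0 0.107 -1; -0.45 -0.14 0 0 0 0.107 -1'
python3 -m jog '-0.46 -0.09 0 0 0 0.107 -1; -0.47 -0.03 0 0 0 0.107 -1; -0.47 0.02 0 0 0 0.107 -1; -0.46 0.07 0 0 0 0.107 -1; -0.45 0.12 0 0 0 0.107 -1'
python3 -m jog '-0.43 0.17 0 0 0 0.107 -1; -0.41 0.22 0 0 0 0.107 -1; -0.39 0.26 0 0 0 0.107 -1; -0.35 0.3 0 0 0 0.107 -1; -0.32 0.34 0 0 0 0.107 -1'
python3 -m jog '0 0 0 0 0 0 -1;0 0 0 0 0 0 -1'
python3 plan.py 26 -8 200 2
python3 - <<'E'
from h import *
s=snapshot("wrist"); cv2.imwrite("pics/w1.png",s["img"][:,:,::-1]); print(s["fx"],s["cx"],s["cy"],s["extrinsics"])
E
```

```text
time: 0.78
tool_pos: [308.7, 356.7, 404.4]
tcp_rot: [-180.0, 0.0, 128.2]
ft_force: [0.9, 0.9, -0.2]
finger_gap: 85.5
grip_force: 0.0
time: 1.4
tool_pos: [418.0, 149.6, 404.6]
tcp_rot: [180.0, -0.0, 96.1]
ft_force: [1.0, 1.0, -0.8]
finger_gap: 85.7
grip_force: 0.0
time: 2.02
tool_pos: [526.0, -56.3, 404.4]
tcp_rot: [-180.0, -0.0, 64.0]
ft_force: [-0.1, 0.8, -0.8]
finger_gap: 85.8
grip_force: 0.0
time: 2.28
tool_pos: [525.3, -54.7, 404.2]
tcp_rot: [-179.9, -0.0, 64.2]
ft_force: [0.3, 0.4, 0.2]
finger_gap: 85.2
grip_force: 0.0
pos [525.3 -54.7 404.2] target [527.9 -50.6 355. ] turn [-0.07 -0.    0.  ]
[0.024 0.003 0.246] [-0.001 -0.     0.   ]
[0.024 0.003 0.246] [-0.001 -0.     0.   ]
371.64829954431775 323.74309114429695 240.0554527536854 [[ 9.00026598e-01 -4.15816410e-01 -1.30571190e-01  5.57664864e+02]
 [-4.35832081e-01 -8.59772458e-01 -2.66161075e-01  1.28303493e+01]
 [-1.58737007e-03  2.96459160e-01 -9.55044212e-01  3.73164953e+02]
 [ 0.00000000e+00  0.00000000e+00  0.00000000e+00  1.00000000e+00]]
```

View pics/w1.png

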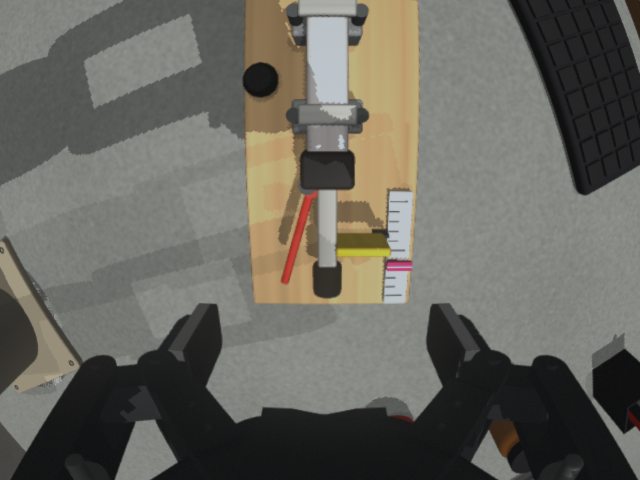

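The wrist view is aligned with the jig: collar end near row 188, pointer at (382,233), yellow tab around (363,247), pink mark at (399,266), lever from (313,195) to (286,281), foot end at row 297.

```bash
cat > meas.py <<'E'
from h import *
import json
J=json.load(open("jig.json")); a=np.radians(J["yaw"]); O=np.array([*J["org"],0])
A=np.array([[np.cos(a),np.sin(a),0],[-np.sin(a),np.cos(a),0],[0,0,1]])
s=snapshot("wrist"); hsv=cv2.cvtColor(s["img"],cv2.COLOR_RGB2HSV)
f=lambda u,v,z:(A@(onz(s,u,v,z,True)-O)).round(1)
def mask(lo,hi,box):
    m=cv2.inRange(hsv,lo,hi); k=np.zeros_like(m); x0,y0,x1,y1=box; k[y0:y1,x0:x1]=1; return cv2.findNonZero(m*k)[:,0].astype(float)
def rect(n,p,z):
    q=np.array([f(u,v,z) for u,v in p]); print(n,"n",len(p),"px",p.min(0),p.max(0),"jig min",q[:,:2].min(0),"max",q[:,:2].max(0)); return q
B=(250,150,430,350)
if __name__=="__main__":
    import sys
    if len(sys.argv)>1: B=tuple(map(int,sys.argv[1:5]))
    rect("pink z22-30",mask((155,70,80),(175,255,255),B),30)
    t=mask((25,150,60),(34,255,255),B); rect("tab z91",t,91); rect("tab z45",t,45)
    r=mask((0,170,90),(6,255,255),B); q=rect("lever z81",r,81)
    d=cv2.fitLine(q[:,:2].astype(np.float32),2,0,.01,.01)[:,0]; d=d if d[0]>0 else -d; print("lever angle",-np.arctan2(d[1],d[0]),d)
    print("collar end",f(328,189,90),"foot end",f(328,297,70),"pointer",f(384,233,29),"scale edges y",f(411,270,23),f(385,285,23),"board",f(255,303,15),f(408,303,15))
E
python3 meas.py
```

```text
pink z22-30 n 213 px [386. 261.] [411. 271.] jig min [83.9 52.5] max [94.6 78.8]
tab z91 n 439 px [337. 237.] [389. 256.] jig min [40.6  1.1] max [56.7 43.6]
tab z45 n 439 px [337. 237.] [389. 256.] jig min [54.4  2.8] max [73.2 52.2]
lever z81 n 621 px [282. 195.] [315. 283.] jig min [  8.6 -45.5] max [ 85.  -16.5]
lever angle 0.2896221 [  0.95835185  -0.28559008  45.698067   -32.069405  ]
collar end [ 2.3 -6.2 90. ] foot end [103.6  -5.7  70. ] pointer [55.2 49.  29. ] scale edges y [96.7 80.6 23. ] [113.2  54.1  23. ] board [138.5 -84.6  15. ] [139.   82.7  15. ]
```

Leg, scale, tab and lever all sit about 6 mm to −y of the board-centred frame, so the board isn't centred on the leg. I'm shifting the origin by that much. The lever is at 0.29 rad, and the mark is at x ≈ 89, so the draw is about 35 mm.

```bash
echo '{"yaw":-115.76,"org":[540.7,-28.0]}'>jig.json; python3 plan.py 26 -6 66 5
```

```text
pos [525.2 -53.9 404.5] target [524.  -48.8 221. ] turn [-0.03 -0.01  0.07]
[ 0.008 -0.006  0.367] [-0. -0.  0.]
[ 0.008 -0.007  0.367] [-0. -0.  0.]
[ 0.008 -0.007  0.367] [-0. -0.  0.]
[ 0.008 -0.007  0.367] [-0. -0.  0.]
[ 0.008 -0.007  0.367] [-0. -0.  0.]
```

```bash
python3 -m jog '0.01 -0.008 0.33 0 0 0 -1;0.01 -0.008 0.33 0 0 0 -1;0.01 -0.008 0.33 0 0 0 -1;0.01 -0.008 0.33 0 0 0 -1;0 0 0 0 0 0 -1'
python3 plan.py 26 -6 66 2
python3 meas.py 200 0 500 470
python3 - <<'E'
from h import *
s=snapshot("wrist"); cv2.imwrite("pics/w2.png",s["img"][:,:,::-1])
E
```

```text
time: 3.0
tool_pos: [522.7, -48.4, 270.0]
tcp_rot: [-179.7, 0.1, 64.3]
ft_force: [-0.5, 0.8, -0.1]
finger_gap: 85.3
grip_force: 0.0
pos [522.7 -48.4 270. ] target [524.  -48.8 221. ] turn [-0.32  0.08  0.1 ]
[0.001 0.008 0.245] [-0.003  0.001  0.001]
[0.001 0.007 0.245] [-0.003  0.001  0.001]Traceback (most recent call last):
  File "meas.py", line 15, in <module>
    rect("pink z22-30",mask((155,70,80),(175,255,255),B),30)
                       ~~~~^^^^^^^^^^^^^^^^^^^^^^^^^^^^^
  File "meas.py", line 8, in mask
    m=cv2.inRange(hsv,lo,hi); k=np.zeros_like(m); x0,y0,x1,y1=box; k[y0:y1,x0:x1]=1; return cv2.findNonZero(m*k)[:,0].astype(float)
                                                                                            ~~~~~~~~~~~~~~~~~~~~^^^^^
TypeError: 'NoneType' object is not subscriptable
```

View pics/w2.png

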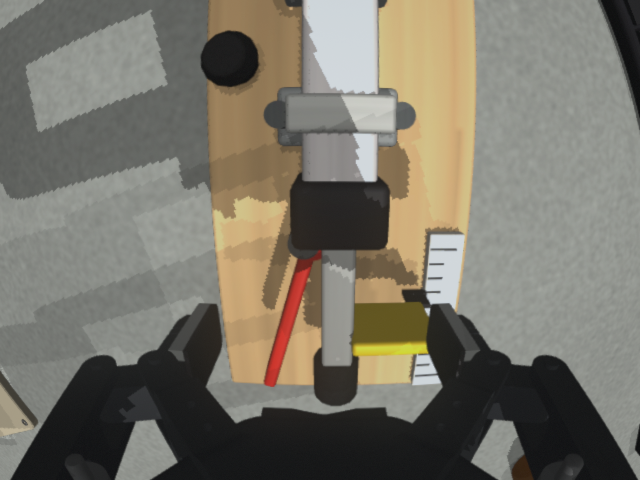

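The fingers straddle the leg with their midline at column 325 and the leg at 338, about 6 mm as planned. The tab's inner face (rows 305–345) is ahead of them. I'll descend.

```bash
python3 -m jog '0 0.007 0.25 0 0 0 -1;0 0.007 0.24 0 0 0 -1;0 0 0 0 0 0 -1'
python3 plan.py 26 -6 66 1
python3 - <<'E'
from h import *
s=snapshot("wrist"); cv2.imwrite("pics/w3.png",s["img"][:,:,::-1])
E
```

```text
time: 3.48
tool_pos: [525.5, -50.2, 223.9]
tcp_rot: [-179.9, 0.0, 64.3]
ft_force: [0.3, -0.4, -0.1]
finger_gap: 85.3
grip_force: 0.0
pos [525.5 -50.2 223.9] target [524.  -48.8 221. ] turn [-0.05  0.01  0.01]
[ 0.006 -0.02   0.029] [-0.001  0.     0.   ]
```

View pics/w3.png

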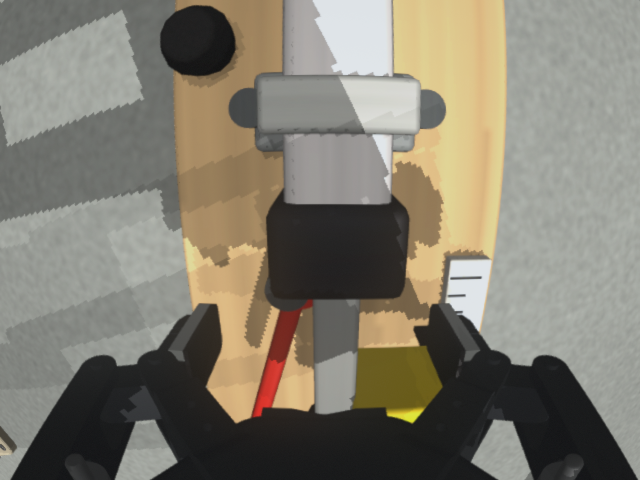

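Run:
```python
import cv2
im=cv2.imread("pics/w1.png")[215:295,350:430]; cv2.imwrite("pics/c1.png",cv2.resize(im,None,fx=7,fy=7,interpolation=0))
```

```text
(no output)
```

View pics/c1.png

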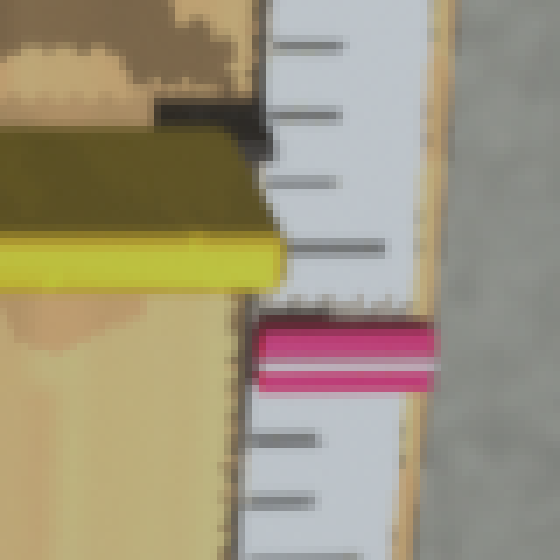

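Crop: pointer tip at about (388,235), dark rows 229–238; mark's white line at row 267.4.

Run:
```python
from h import *
a=np.radians(-115.76);O=np.array([540.7,-28.0,0]);A=np.array([[np.cos(a),np.sin(a),0],[-np.sin(a),np.cos(a),0],[0,0,1]])
s=dict(fx=371.648,fy=371.648,cx=323.743,cy=240.055,extrinsics=[[.900026598,-.41581641,-.13057119,557.665],[-.435832081,-.859772458,-.266161075,12.830],[-.00158737,.29645916,-.955044212,373.165],[0,0,0,1]])
for n,u,v,z in(("line",399,267.4,30),("tip",388,235.5,29),("tiplo",386,229,29),("tiphi",388,238,29),("tab bottom in",370,233.2,45),("tab top in",370,249,91),("tab top out",370,256.5,91),("foot",328,297,70)): print(n,(A@(onz(s,u,v,z,True)-O)).round(1))
```

```text
line [91.2 72.4 30. ]
tip [58.1 59.5 29. ]
tiplo [51.5 57.2 29. ]
tiphi [60.6 59.7 29. ]
tab bottom in [51.1 39.6 45. ]
tab top in [51.  34.2 91. ]
tab top out [57.4 34.4 91. ]
foot [103.9   0.7  70. ]
```

```bash
python3 -m jog '-0.1 -0.01 0.02 0 0 0 -1;-0.1 0 0 0 0 0 -1;-0.1 0 0 0 0 0 -1;-0.1 0 0 0 0 0 -1;0 0 0 0 0 0 -1' 40
python3 plan.py 73 -6 66 1
python3 - <<'E'
from h import *
s=snapshot("wrist"); cv2.imwrite("pics/w4.png",cv2.resize(s["img"][240:440,280:540,::-1],None,fx=3,fy=3,interpolation=0))
E
```

```text
time: 4.15
tool_pos: [507.9, -86.7, 223.2]
tcp_rot: [179.8, -0.1, 64.2]
ft_force: [3.1, 3.4, 3.8]
finger_gap: 85.7
grip_force: 2.3
pos [507.9 -86.7 223.2] target [503.6 -91.1 221. ] turn [ 0.17 -0.06 -0.06]
[-0.058 -0.02   0.022] [ 0.003 -0.001 -0.001]
```

View pics/w4.png

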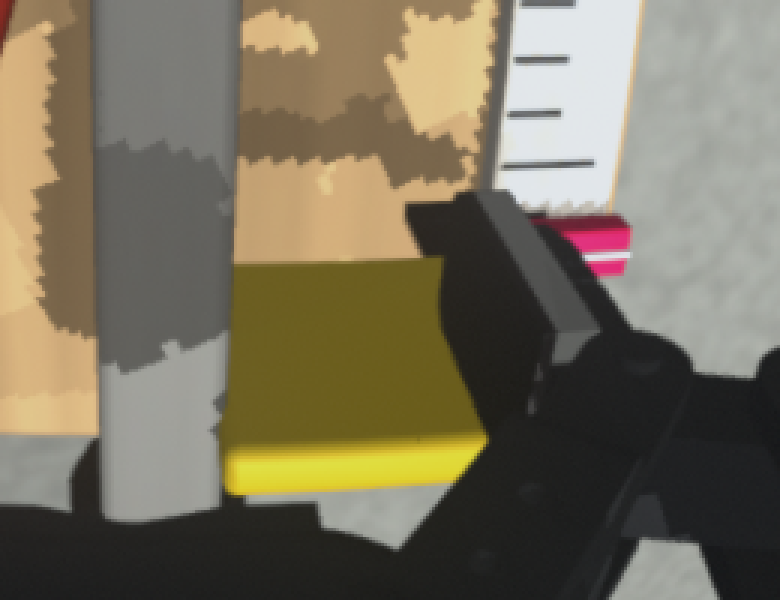

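Finger is pushing the tab. The white line is at wrist px (482,326), the tab's lower inner edge at (392,327) and the pointer's near edge at row 308.

```bash
python3 - <<'E'
from h import *
a=np.radians(-115.76);O=np.array([540.7,-28.0,0]);A=np.array([[np.cos(a),np.sin(a),0],[-np.sin(a),np.cos(a),0],[0,0,1]])
s=snapshot("wrist")
for n,u,v,z in(("line",482.3,325.7,30),("ptr lo",423,308,29),("tab bottom in",391.7,327.3,45),("tab top in",390,387,91),("tab top out",370,404,91)): print(n,(A@(onz(s,u,v,z,True)-O)).round(1))
E
python3 plan.py 73 -6 66 1
```

```text
line [90.6 81.4 30. ]
ptr lo [78.5 46.3 29. ]
tab bottom in [79.7 27.4 45. ]
tab top in [77.1 19.1 91. ]
tab top out [84.9 12.5 91. ]
pos [508.  -86.2 222.8] target [503.6 -91.1 221. ] turn [ 0.14 -0.05 -0.03]
[-0.063 -0.018  0.018] [ 0.002 -0.001 -0.001]
```

```bash
python3 -m jog '-0.06 0 0 0 0 0 -1;0 0 0 0 0 0 -1;0 0 0 0 0 0 -1;0 0 0 0 0 0 -1'
python3 plan.py 73 -4 66 1
python3 - <<'E'
from h import *
s=snapshot("wrist"); cv2.imwrite("pics/w5.png",cv2.resize(s["img"][240:440,230:490,::-1],None,fx=3,fy=3,interpolation=0))
E
```

```text
time: 4.75
tool_pos: [505.2, -91.2, 222.2]
tcp_rot: [179.9, -0.0, 64.3]
ft_force: [3.5, 3.5, 3.8]
finger_gap: 85.3
grip_force: 2.4
pos [505.2 -91.2 222.2] target [505.4 -92.  221. ] turn [ 0.07 -0.03  0.01]
[-0.007  0.005  0.012] [ 0.001 -0.     0.   ]
```

View pics/w5.png

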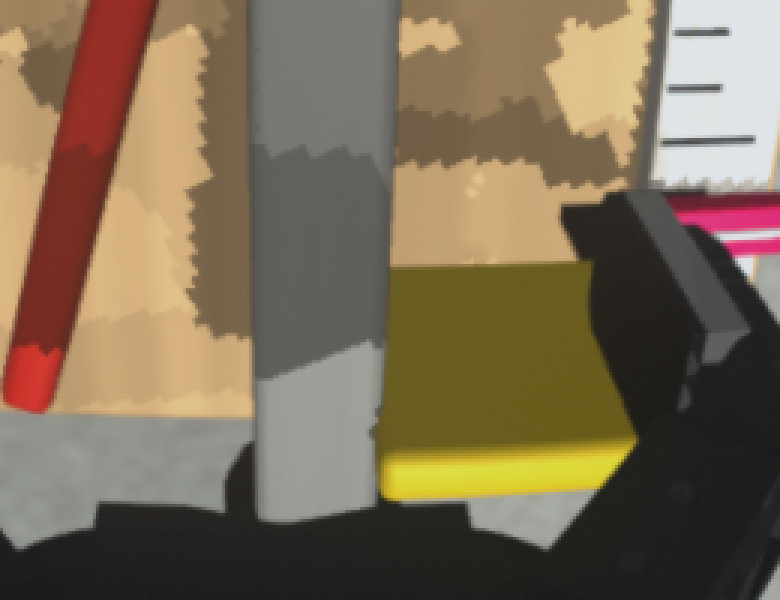

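Pointer's near edge is about 6.5 mm short of the white line (481,319), so its middle is 1–3 mm short and the lever is still open. I'll advance 1 mm more, hold, then close.

```bash
python3 -m jog '-0.012 0.004 0 0 0 0 -1;0 0 0 0 0 0 -1;0 0 0 0 0 0 -1;0 0 0 0 0 0 -0.5;0 0 0 0 0 0 -0.2' 40
python3 plan.py 74 -4 66 1
python3 -m jog '0 0 0 0 0 0 0;0 0 0 0 0 0 0.2;0 0 0 0 0 0 0.4;0 0 0 0 0 0 0.7;0 0 0 0 0 0 1' 40
python3 -m jog '0 0 0 0 0 0 1;0 0 0 0 0 0 1;0 0 0 0 0 0 1'
python3 plan.py 74 -4 66 1
python3 - <<'E'
from h import *
s=snapshot("wrist"); cv2.imwrite("pics/w6.png",cv2.resize(s["img"][240:440,230:490,::-1],None,fx=3,fy=3,interpolation=0))
E
```

```text
time: 5.42
tool_pos: [505.0, -92.3, 222.1]
tcp_rot: [180.0, -0.0, 64.3]
ft_force: [4.4, 3.9, 3.5]
finger_gap: 52.2
grip_force: 3.2
pos [505.  -92.3 222.1] target [504.9 -92.9 221. ] turn [ 0.04 -0.03  0.01]
[-0.006  0.002  0.011] [ 0.001 -0.001  0.   ]
time: 6.05
tool_pos: [505.3, -92.3, 224.3]
tcp_rot: [179.9, -0.0, 64.3]
ft_force: [-6.6, 7.7, 22.7]
finger_gap: 22.9
grip_force: 42.2
time: 6.42
tool_pos: [505.3, -92.3, 224.3]
tcp_rot: [179.9, -0.0, 64.3]
ft_force: [-6.0, 7.5, 24.1]
finger_gap: 23.0
grip_force: 39.3
pos [505.3 -92.3 224.3] target [504.9 -92.9 221. ] turn [ 0.07 -0.03  0.03]
[-0.007 -0.001  0.033] [ 0.001 -0.     0.001]
```

View pics/w6.png

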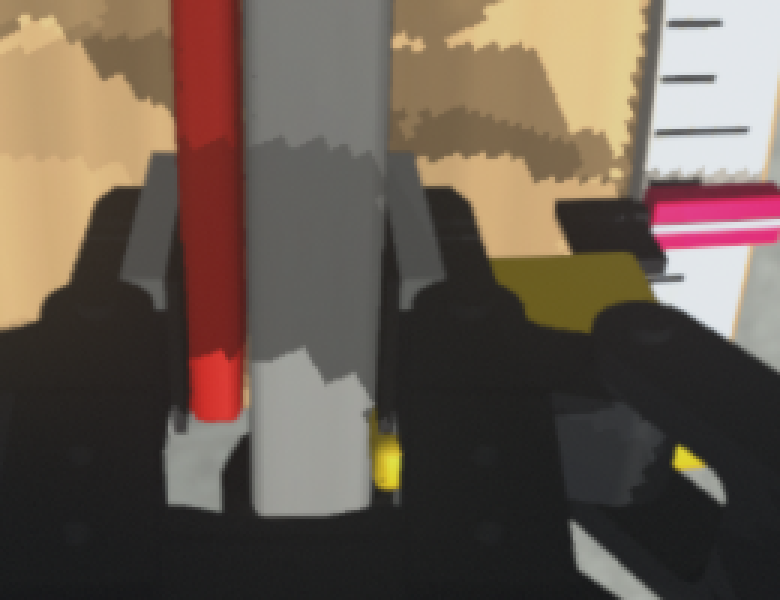

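Run:
```python
from h import *
a=np.radians(-115.76);O=np.array([540.7,-28.0,0]);A=np.array([[np.cos(a),np.sin(a),0],[-np.sin(a),np.cos(a),0],[0,0,1]])
s=snapshot("wrist")
for n,u,v,z in(("line L",449,318.5,30),("line R",489,316,30),("ptr near",425,307,27),("ptr near tip",444,306.5,27),("ptr far",449,327.3,31),("ptr far29",449,327.3,29),("tab bottom in",416.7,325,45)): print(n,(A@(onz(s,u,v,z,True)-O)).round(1))
cv2.imwrite("pics/w7.png",cv2.resize(s["img"][295:340,405:495,::-1],None,fx=8,fy=8,interpolation=0))
```

```text
line L [91.9 61.3 30. ]
line R [91.8 84.8 30. ]
ptr near [86.1 48.1 27. ]
ptr near tip [86.2 58.6 27. ]
ptr far [96.7 61.7 31. ]
ptr far29 [97.9 62.5 29. ]
tab bottom in [86.1 39.5 45. ]
```

View pics/w7.png

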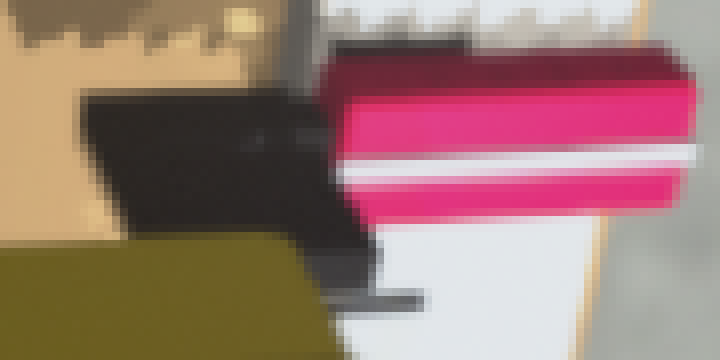

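Run:
```python
from h import *
a=np.radians(-115.76);O=np.array([540.7,-28.0,0]);A=np.array([[np.cos(a),np.sin(a),0],[-np.sin(a),np.cos(a),0],[0,0,1]])
s=snapshot("wrist")
for n,u,v in(("near bottom R",445,307),("near top R",451.5,326),("facet far R",451,331.3),("facet far L",447,331.3)):
  for z in(23,26,29,35,40,45,48): print(n,z,(A@(onz(s,u,v,z,True)-O)).round(1))
```

```text
near bottom R 23 [88.7 60.7 23. ]
near bottom R 26 [87.1 59.6 26. ]
near bottom R 29 [85.5 58.5 29. ]
near bottom R 35 [82.3 56.2 35. ]
near bottom R 40 [79.7 54.3 40. ]
near bottom R 45 [77.  52.4 45. ]
near bottom R 48 [75.4 51.2 48. ]
near top R 23 [100.8  66.3  23. ]
near top R 26 [99.  65.1 26. ]
near top R 29 [97.2 63.8 29. ]
near top R 35 [93.6 61.4 35. ]
near top R 40 [90.6 59.3 40. ]
near top R 45 [87.6 57.2 45. ]
near top R 48 [85.8 56.  48. ]
facet far R 23 [104.3  66.6  23. ]
facet far R 26 [102.4  65.3  26. ]
facet far R 29 [100.5  64.1  29. ]
facet far R 35 [96.8 61.6 35. ]
facet far R 40 [93.7 59.5 40. ]
facet far R 45 [90.6 57.4 45. ]
facet far R 48 [88.7 56.2 48. ]
facet far L 23 [104.1  64.2  23. ]
facet far L 26 [102.2  62.9  26. ]
facet far L 29 [100.4  61.7  29. ]
facet far L 35 [96.7 59.3 35. ]
facet far L 40 [93.6 57.3 40. ]
facet far L 45 [90.4 55.3 45. ]
facet far L 48 [88.6 54.1 48. ]
```

The lever is shut and the pads squeeze both parts at about 40 N. The pointer, at the tab's mid-thickness, stands at x ≈ 90 against the white line at ≈ 91.5, so it is within 5 mm. I'm handing in.

```bash
python3 -c "
from bench import *
s=sense();print(s['time'],s['finger_gap'],s['grip_force']);print(hand_in())"
```

```text
6.575 22.717676096855897 39.52358365058899
the job is handed in; nothing more can be done
None
```

I handed the job in with the leg drawn out and the pointer about 1–2 mm short of the white line by my measurement (within the 5 mm allowed), the red lever shut, and the fingers still holding both at about 40 N; it took about 6.6 s, nothing else on the desk was touched as far as I could see, and no verdict came back.

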